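# Load the roll stand

### The arm

A 6-joint arm with a two-finger parallel gripper is mounted at the origin on the work surface. World frame = base frame: x ahead of the robot, y to its left, z up, the work surface at z = 0. Lengths are in mm, angles in rad, forces in N, time in s.
With the tool pointing down it reaches from about 350 to 775 mm from the base axis. Payload 7.3 kg.
Tool frame: the origin (TCP) lies at the very end of the fingers, on their centre line; the grasp point (between the pads) lies 19 mm behind it; z points along the fingers, y is the line along which they close (so a half turn about z gives the same grasp; the last joint's range is limited). The gripper opens to 92 mm and grips with 3 to 60 N. Pads are 19 mm wide; open, the fingers measure 130 mm over their backs; the gripper's body (75 mm by 190 mm) begins 47 mm behind the grasp point.
Start: joints at [-1.388, 0.342, 1.524, -0, 1.275, -0.146], TCP at [169.549, -496.888, 226.741] pointing down, gripper open.
Joint ranges: [-2.53, 2.53], [-0.77, 2.02], [0.04, 2.7], [-1, 4.14], [0.28, 2.66], [-3.11, 3.11]. Speed limits (rad/s): [2.57, 2.57, 3.14, 3.14, 3.14, 3.14].

### API

Orientations are given as [roll, pitch, yaw] about the fixed x, y, z axes, in that order (R = Rz(yaw) Ry(pitch) Rx(roll)).
In Python, from plant import * gives the robot as it stands.
- The arm moves only by the tool arm_command, never from a script. Its arguments are lists of equal length, an entry for each row: "gripper": the finger opening in mm, from 0 to 91.8; "dp": the shift along the tool's x, y, z in units of 25 mm (1.0 is 25 mm), a list of three; "twist": the turn about the tool's z in units of 5 degrees (1.0 is 5 degrees). A call has exactly 5 rows; each row shifts and turns the commanded pose from where the row before left it, along the tool's axes as they then stand; what a row does not reach is not made up. A row lasts 1/8 s, in which the tool goes at most 62.5 mm and 10.7 degrees, less where a joint would pass 70% of its speed; a pose out of reach is approached as far as the arm can. A call is refused whole if a number of a shift passes 1 or a number of a turn 1, either way. A call with a gripper value outside its range is refused whole. The fingers move at their own pace and stop on an object; the grip force is fixed at half the most. Time passes only in rows, so rows that do not move let the fingers close, or fill a call up. It gives the time, the measured TCP pose, the force, the opening and the grip force at its end, in the units of the state.
- get_obs(): the state, without advancing time (a new reading comes with each control period).
- capture(name): name is "side" or "top"; returns the picture (420x560x3 uint8, red, green, blue); there is no depth.
- get_calibration(name): a dict with "mtx" (3x3 intrinsics, pixels), "position" and "attitude" of the camera in the world. Camera axes: x right, y down, z forward; pixel columns grow to the right and rows downward; lengths in mm; the calibration is good to about 2 mm. A picture is of the moment at which its call begins. get_calibration takes no time and is no camera call.
- close_job(): hands the job in; it is judged then, once.
The state is a dict: "time": time; "joint_positions": joint angles; "dq": joint speeds; "tau": joint torques, N m; "tool_pos": TCP position; "tcp_rot": TCP orientation; "contact_force": force on the tool from outside, world axes, zero at the start; "moment": the same for the moment, N m; "grip_width": finger opening in mm; "finger_force": force on a finger pad.
Only numpy, scipy, OpenCV 4.12 (cv2) and the standard library are available. Lean on these libraries where they do the work, as an engineer would, in place of code of your own. Each camera call takes 0.05 s, during which the arm holds its last target. There are 200 camera calls.

### The job

Load both rolls into the green stand on the leatherworker's bench. Lift the brass embossing roll out of its plywood channel, lay it on its side on the cork tray and let go so that you can take it again the other way round, then lay it in the stand's V-notches between the two red cheeks; lay the orange wooden roller, roughly centred, across the stand's other pair of V-notches. Both must end lying fully down in their notches and let go; drop neither, and leave the jar, mallet and awl where they are.

Things in the scene. Friction and masses are not known exactly. Their poses are not given: they have to be found in the camera images.
- brass_roll: Brass embossing roll: plain cylinder 42 mm in diameter, 68 mm long, about 0.4 kg. Origin at its centre, x along its axis (it may be turned about x by any angle). It starts lying in the channel with each end sticking out 5 mm.
- wood_roller: Orange wooden roller with dark brown ends: cylinder 34 mm in diameter, 150 mm long, about 0.11 kg. Origin at its centre, x along its axis (it may be turned about x by any angle). It starts lying loose on the bench between the robot and the stand.
- channel: Fixed plywood channel for the brass roll, open at the top and at both ends, 58 mm long (x) and 58 mm wide (y). Origin under its centre on the bench, x along the roll. Floor 12 mm above the bench, side walls 6 mm thick with 46 mm between them and 49 mm tall, so the roll in it (axis 33 mm above the bench) can be taken only by its two ends.
- tray: Fixed shallow tray, 140 mm (x) by 150 mm (y). Origin under its centre on the bench. Cork floor 6 mm above the bench, dark rim 5 mm wide, 11 mm above the bench. The brass roll lying in it has its axis 27 mm above the bench.
- stand: Fixed roll stand: green base 190 (x) by 100 (y) by 8 mm, two aluminium rails along x, 8 mm thick, at y = -27 and +27 mm (46 mm clear between), tops 34 mm above the bench. Each has a 90-degree V-notch at x = -47.5 mm (brass berth) and one at +47.5 mm (wooden berth), 36 mm wide, bottom 16 mm above the bench. Rolls lie across both rails, along y. Origin under its centre on the bench.
- brass_berth (a point): Where the centre of the brass roll lies when seated (45.7 mm above the bench). Axes as the stand's: the roll lies along y. Outside the rails here stand two red cheeks, 50 mm long in x, 6 mm thick, inner faces at y = -39 and +39 mm, tops 54 mm above the bench: 5 mm free at each end of the roll, so no room for fingers at its ends.
- wood_berth (a point): Where the centre of the wooden roller lies when seated and centred in the other pair of notches (40 mm above the bench; no cheeks there, the ends overhang). Axes as the stand's: the roller's axis lies along y.
- glue_jar: Bystander: glue jar, 64 mm in diameter, 75 mm tall. Origin under its centre. Leave alone.
- mallet: Bystander: mallet lying on the bench, white head 50 x 90 x 50 mm, ochre handle 150 mm long towards -x. Origin under the centre of its head. Leave alone.
- awl: Bystander: awl with an orange handle lying on the bench, about 160 mm long. Leave alone.
Things that resemble listed ones, but are neither listed nor needed, are in the scene too. Leave any white look-alike of the wood_roller alone. What is shaped like the brass_roll but blue is not meant.

How it is judged (in metres and radians):
On the way:
1. the brass roll lies on its side on the floor of the cork tray, let go and still (x of brass_roll in the frame of tray between -0.065 and 0.065 m and y of brass_roll in the frame of tray between -0.07 and 0.07 m and z of brass_roll in the frame of tray between 0.024 and 0.031 m and angle between brass_roll's own x axis and vertical between 1.45 and 1.69 rad and contact force between the fingers and brass_roll below 0.05 N and linear speed of brass_roll below 0.04 m/s), for 0.2 s.
At the end, for the whole second after the job is handed in: Brass roll seated in the notches between the red cheeks, wooden roller in the other pair: each within 3 mm in height and sideways of its berth point, axis within 4 degrees of the stand's y, lengthwise within 7.5 mm (brass) or 20 mm (wood), let go and at rest (x of brass_roll in the frame of brass_berth between -0.003 and 0.003 m and y of brass_roll in the frame of brass_berth between -0.0075 and 0.0075 m and z of brass_roll in the frame of brass_berth between -0.003 and 0.003 m and angle between the x axis of each of brass_roll, wood_roller and the y axis of stand, either way round below 0.07 rad and linear speed of each of brass_roll, wood_roller below 0.02 m/s and contact force between the fingers and brass_roll below 0.05 N and x of wood_roller in the frame of wood_berth between -0.003 and 0.003 m and y of wood_roller in the frame of wood_berth between -0.02 and 0.02 m and z of wood_roller in the frame of wood_berth between -0.003 and 0.003 m and contact force between the fingers and wood_roller below 0.05 N); the robot touches nothing.
It fails at once if the brass roll is dropped or knocked: it moves faster than 0.5 m/s without being held (linear speed of brass_roll above 0.5 m/s and contact force between the fingers and brass_roll below 0.02 N).
It fails at once if the wooden roller is dropped or knocked: it moves faster than 0.5 m/s without being held (linear speed of wood_roller above 0.5 m/s and contact force between the fingers and wood_roller below 0.02 N).
It fails at once if the glue jar is moved by more than 25 mm (distance of glue_jar from where it was at the start of the episode above 0.025 m).
It fails at once if the mallet is moved by more than 25 mm (distance of mallet from where it was at the start of the episode above 0.025 m).
It fails at once if the awl is moved by more than 25 mm (distance of awl from where it was at the start of the episode above 0.025 m).
It also fails if it takes over 67 s, if anything falls off the work surface, if the arm or the gripper's body presses on something with over 40 N, if the wrist force passes 120 N, or if a joint passes its speed limit or range.

## Working session

There is one attempt and no reset: what is moved stays moved. The work goes in short steps, Python scripts to look and compute and a tool call to move; the robot and the scene stay as the last step left them, time stands still between calls to the robot, and variables do not carry over. Pictures are saved under pics/ and viewed, at most 10 in all, crops included, and the job is handed in when it is done.

Besides the shell and the picture viewer there is one more tool, called after "Emit:" by a JSON object that holds its "api" and its "payload". arm_command: Moves the arm, as the interface text tells. Its arguments: {"type":"object","properties":{"gripper":{"type":"array"},"dp":{"type":"array"},"twist":{"type":"array"}},"required":["gripper","dp","twist"]}

```bash
mkdir -p pics; python3 - <<'E'
from plant import *
import cv2
for n in("top","side"):
    im=capture(n); cv2.imwrite(f"pics/{n}0.png",im[:,:,::-1]); c=get_calibration(n); print(n,c)
o=get_obs(); print(o['time'],o['tool_pos'],o['tcp_rot'],o['grip_width'])
E
```

```text
top {'mtx': array([[468.94538599,   0.        , 284.50906315],
       [  0.        , 468.94538599, 210.61314716],
       [  0.        ,   0.        ,   1.        ]]), 'position': array([ 431.64622818,   13.52124779, 1241.47712922]), 'attitude': array([-2.99555757, -0.01435873, -1.57621932])}
side {'mtx': array([[435.91721991,   0.        , 282.65953744],
       [  0.        , 435.91721991, 210.4756754 ],
       [  0.        ,   0.        ,   1.        ]]), 'position': array([296.30378889, 851.12851037, 719.1264796 ]), 'attitude': array([-2.19993232, -0.0046916 , -2.83005264])}
0.1 [ 169.50544336 -496.50586579  226.11257652] [-3.14023601e+00 -2.00593633e-04  3.28808662e-01] 91.47089001680781
```

View pics/top0.png

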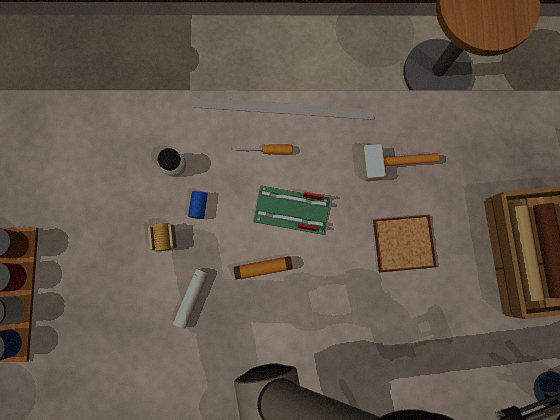

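View pics/side0.png

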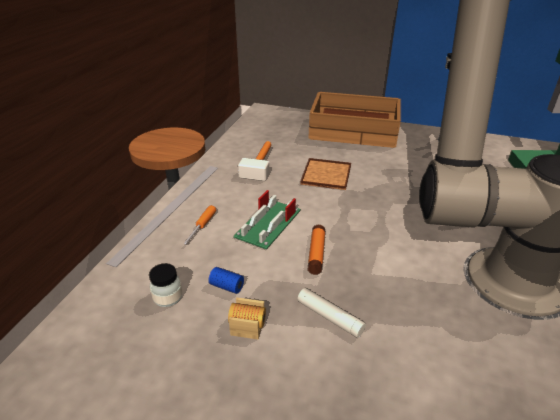

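The top view shows these candidates:
- **Brass roll:** the brass one in the plywood channel at (162,237). The blue one at (198,205) is the look-alike.
- **Wooden roller:** the orange one with brown ends at (263,268). The white one at (191,298) is the look-alike, and the awl handle at (278,149) and mallet handle at (410,159) are also orange.
- **Other items:** the stand is at (292,210) with its red cheeks to the right, the tray at (405,243) and the jar at (170,160).

I'm choosing the brass roll at (162,237) and the orange roller at (263,268), and will check both in a close crop.

```bash
cat > h.py <<'E'
import numpy as np, cv2
from scipy.spatial.transform import Rotation as R
from plant import *
def ray(n,px):
    c=get_calibration(n); M=R.from_euler('xyz',c['attitude']).as_matrix()
    px=np.atleast_2d(px).astype(float)
    d=np.c_[px,np.ones(len(px))]@np.linalg.inv(c['mtx']).T@M.T
    return c['position'],d
def p2w(n,px,z):
    p,d=ray(n,px); return (p+d*((z-p[2])/d[:,2])[:,None])[:,:2]
def w2p(n,X):
    c=get_calibration(n); M=R.from_euler('xyz',c['attitude']).as_matrix()
    q=(np.atleast_2d(X)-c['position'])@M@c['mtx'].T; return q[:,:2]/q[:,2:]
E
python3 - <<'E'
from h import *
im=cv2.imread('pics/top0.png'); 
cv2.imwrite('pics/c1.png',cv2.resize(im[175:325,135:345],(798,570),interpolation=cv2.INTER_CUBIC))
hsv=cv2.cvtColor(im,cv2.COLOR_BGR2HSV)
def seg(lo,hi,box):
    x0,y0,x1,y1=box; m=cv2.inRange(hsv[y0:y1,x0:x1],lo,hi)
    m=cv2.morphologyEx(m,cv2.MORPH_CLOSE,np.ones((3,3)))
    n,l,s,c=cv2.connectedComponentsWithStats(m); k=1+np.argmax(s[1:,4])
    ys,xs=np.nonzero(l==k); return np.c_[xs+x0,ys+y0]
def rect(px,z):
    w=p2w('top',px,z).astype(np.float32); r=cv2.minAreaRect(w); return r
print('tray',rect(seg((0,40,60),(30,255,255),(365,205,445,280)),8))
print('wood',rect(seg((0,110,40),(25,255,255),(225,248,300,285)),17))
print('stand',rect(seg((50,60,30),(95,255,255),(245,175,345,245)),8))
print('chan',rect(seg((12,50,60),(32,255,255),(140,212,182,260)),40))
E
```

```text
tray ((529.3436279296875, -323.24066162109375), (216.91943359375, 196.0115966796875), 89.69029998779297)
wood ((462.9007568359375, 52.625797271728516), (33.84360885620117, 150.14157104492188), 10.407087326049805)
stand ((615.8299560546875, -23.932540893554688), (189.05458068847656, 99.81068420410156), 79.4657211303711)
chan ((545.3411865234375, 313.5287780761719), (123.97013092041016, 105.29448699951172), 1.5234074592590332)
```

View pics/c1.png

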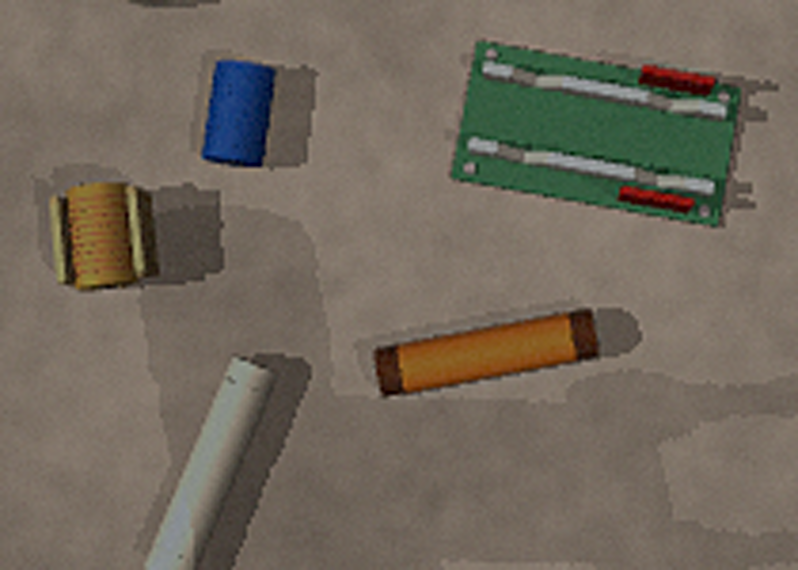

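The crop confirms brass texture between the plywood walls at crop (101,236), the orange roller with brown ends at crop (487,352), and the stand with its cheeks on the right. Next I'll work out the channel, tray and move numbers.

```bash
python3 - <<'E'
from h import *
c=lambda p:np.array(p)/3.8+[135,175]-.37
q=p2w('top',c([(68,185),(125,183),(78,290),(132,286)]),38);a=(q[0]+q[1])/2;b=(q[2]+q[3])/2
print('roll',(a+b)/2,np.linalg.norm(a-b),np.degrees(np.arctan2(*(a-b)[::-1])))
# walls: outer left edge & right wall top
q=p2w('top',c([(51,197),(60,284),(143,186),(157,278)]),49);print(q.round(1),[np.degrees(np.arctan2(*(q[i]-q[i+1])[::-1])) for i in(0,2)])
t=p2w('top',[(374,218),(430,215),(436,268),(379,272)],11);print('tray',t.mean(0),t.round(0).tolist())
# side check of roll centre
for n,X in(('roll',(*((a+b)/2),33)),('wood',(463,52.6,17)),('bberth',(607.1,-70.6,16)),('wberth',(624.5,22.8,16))):print(n,w2p('side',X).round(),w2p('top',X).round(1))
yaw=get_obs()['tcp_rot'][2]; ex=np.array([np.cos(yaw),np.sin(yaw)]);ey=np.array([np.sin(yaw),-np.cos(yaw)])
d=np.array([462.9,52.6])-get_obs()['tool_pos'][:2];print(d@ex/25,d@ey/25)
E
```

```text
roll [542.09192717 311.92953772] 70.82524079412654 6.497918718559371
[[567.3 343.3]
 [509.  335.2]
 [574.5 282. ]
 [512.7 270.9]] [np.float64(7.9195299374151835), np.float64(10.194537736259651)]
tray [ 525.15593409 -321.6264537 ] [[592.0, -243.0], [599.0, -392.0], [459.0, -401.0], [450.0, -251.0]]
roll [[247. 314.]] [[161.6 236.9]]
wood [[316. 247.]] [[262.6 267.4]]
bberth [[277. 209.]] [[309.3 212.3]]
wberth [[259. 228.]] [[274.  205.9]]
18.199666750869184 -16.997891589723388
```

Emit:
{"api": "arm_command", "payload": {"gripper": [70, 70, 70, 70, 70], "dp": [[0.91, -0.85, 0], [0.91, -0.85, 0], [0.91, -0.85, 0], [0.91, -0.85, 0], [0.91, -0.85, 0]], "twist": [0, 0, 0, 0, 0]}}

```text
time: 0.72
tool_pos: [243.2, -358.5, 226.5]
tcp_rot: [-3.141, 0.0, 0.329]
contact_force: [0.7, -0.2, -0.2]
grip_width: 70.2
finger_force: 0.0
```

Emit:
{"api": "arm_command", "payload": {"gripper": [70, 70, 70, 70, 70], "dp": [[0.91, -0.85, 0], [0.91, -0.85, 0], [0.91, -0.85, 0], [0.91, -0.85, 0], [0.91, -0.85, 0]], "twist": [0, 0, 0, 0, 0]}}

```text
time: 1.35
tool_pos: [316.5, -221.2, 226.5]
tcp_rot: [-3.141, 0.0, 0.329]
contact_force: [0.5, -0.4, 0.0]
grip_width: 69.9
finger_force: 0.0
```

Emit:
{"api": "arm_command", "payload": {"gripper": [70, 70, 70, 70, 70], "dp": [[0.91, -0.85, 0], [0.91, -0.85, 0], [0.91, -0.85, 0], [0.91, -0.85, 0], [0.91, -0.85, 0]], "twist": [0, 0, 0, 0, 0]}}

```text
time: 1.98
tool_pos: [389.8, -84.0, 226.5]
tcp_rot: [-3.141, 0.0, 0.329]
contact_force: [0.5, 0.2, -0.3]
grip_width: 69.9
finger_force: 0.0
```

Emit:
{"api": "arm_command", "payload": {"gripper": [70, 70, 70, 70, 70], "dp": [[0.91, -0.85, 0], [0.91, -0.85, 0], [0.91, -0.85, 0], [0.91, -0.85, 0], [0.91, -0.85, 0]], "twist": [0, 0, 0, 0, 0]}}

```text
time: 2.6
tool_pos: [463.1, 53.3, 226.4]
tcp_rot: [-3.141, 0.001, 0.329]
contact_force: [-0.6, -0.3, -0.5]
grip_width: 69.9
finger_force: 0.0
```

Emit:
{"api": "arm_command", "payload": {"gripper": [70, 70, 70, 70, 70], "dp": [[0, 0, 0.4], [0, 0, 0.4], [0, 0, 0.4], [0, 0, 0.4], [0, 0, 0.4]], "twist": [-1, -1, -1, -1, -1]}}

```text
time: 3.22
tool_pos: [462.7, 52.3, 176.1]
tcp_rot: [-3.141, 0.001, 0.768]
contact_force: [0.1, -0.4, -0.5]
grip_width: 70.0
finger_force: 0.0
```

Emit:
{"api": "arm_command", "payload": {"gripper": [70, 70, 70, 70, 70], "dp": [[0, 0, 0.4], [0, 0, 0.4], [0, 0, 0.4], [0, 0, 0.4], [0, 0, 0.4]], "twist": [-1, -1, -1, -1, -1]}}

```text
time: 3.85
tool_pos: [462.7, 52.3, 126.1]
tcp_rot: [-3.141, 0.0, 1.204]
contact_force: [-0.1, -0.7, -0.6]
grip_width: 69.7
finger_force: 0.0
```

Emit:
{"api": "arm_command", "payload": {"gripper": [70, 70, 70, 70, 70], "dp": [[0, 0, 0.4], [0, 0, 0.4], [0, 0, 0.4], [0, 0, 0.4], [0, 0, 0.4]], "twist": [-1, -1, -1, -1, -1]}}

```text
time: 4.47
tool_pos: [462.7, 52.3, 76.1]
tcp_rot: [-3.141, 0.0, 1.641]
contact_force: [-1.3, 0.3, 0.3]
grip_width: 70.1
finger_force: 0.0
```

Emit:
{"api": "arm_command", "payload": {"gripper": [70, 70, 70, 70, 70], "dp": [[0, 0, 0.4], [0, 0, 0.3], [0, 0, 0], [0, 0, 0], [0, 0, 0]], "twist": [-1, -0.3, 0, 0, 0]}}

```text
time: 5.1
tool_pos: [463.2, 52.2, 59.6]
tcp_rot: [3.141, 0.0, 1.751]
contact_force: [0.2, -0.5, -0.5]
grip_width: 69.9
finger_force: 0.0
```

Emit:
{"api": "arm_command", "payload": {"gripper": [70, 70, 70, 70, 70], "dp": [[0, 0, 0.8], [0, 0, 0.8], [0, 0, 0.5], [0, 0, 0.14], [0, 0, 0]], "twist": [0, 0, 0, 0, 0]}}

```text
time: 5.72
tool_pos: [463.2, 52.2, 3.4]
tcp_rot: [3.141, 0.0, 1.751]
contact_force: [0.7, -1.4, -0.2]
grip_width: 70.3
finger_force: 0.0
```

Emit:
{"api": "arm_command", "payload": {"gripper": [20, 20, 20, 20, 20], "dp": [[0, 0, 0], [0, 0, 0], [0, 0, 0], [0, 0, 0], [0, 0, 0]], "twist": [0, 0, 0, 0, 0]}}

```text
time: 6.35
tool_pos: [463.0, 52.2, 3.3]
tcp_rot: [3.141, 0.0, 1.751]
contact_force: [-0.5, -0.2, 1.0]
grip_width: 33.3
finger_force: 30.0
```

Emit:
{"api": "arm_command", "payload": {"gripper": [20, 20, 20, 20, 20], "dp": [[0, 0, 0], [0, 0, 0], [0, 0, -0.2], [0, 0, -0.4], [0, 0, -0.6]], "twist": [0, 0, 0, 0, 0]}}

```text
time: 6.98
tool_pos: [462.7, 52.3, 33.7]
tcp_rot: [-3.141, -0.0, 1.751]
contact_force: [0.1, 0.3, -0.6]
grip_width: 33.3
finger_force: 30.0
```

Emit:
{"api": "arm_command", "payload": {"gripper": [20, 20, 20, 20, 20], "dp": [[0, 0, -0.8], [0, 0, -0.8], [0, 0, -0.8], [0, 0, -0.4], [0, 0, 0]], "twist": [-1, -1, -1, -1, -1]}}

```text
time: 7.6
tool_pos: [463.5, 52.3, 104.7]
tcp_rot: [3.14, 0.002, 2.191]
contact_force: [-0.6, -0.1, -1.2]
grip_width: 33.5
finger_force: 30.0
```

Emit:
{"api": "arm_command", "payload": {"gripper": [20, 20, 20, 20, 20], "dp": [[0, 0, 0], [0, 0, 0], [0, 0, 0], [0, 0, 0], [0, 0, 0]], "twist": [-1, -1, -1, -1, -1]}}

```text
time: 8.22
tool_pos: [462.9, 52.3, 103.8]
tcp_rot: [3.141, 0.0, 2.627]
contact_force: [0.7, -1.1, -1.1]
grip_width: 33.5
finger_force: 30.0
```

Emit:
{"api": "arm_command", "payload": {"gripper": [20, 20, 20, 20, 20], "dp": [[0, 0, 0], [0, 0, 0], [0, 0, 0], [0, 0, 0], [-0.6, 0, 0]], "twist": [-1, -1, -1, -0.84, 0]}}

```text
time: 8.85
tool_pos: [477.1, 49.7, 103.8]
tcp_rot: [-3.141, -0.001, 2.96]
contact_force: [-0.0, 0.3, -1.6]
grip_width: 33.0
finger_force: 30.0
```

Emit:
{"api": "arm_command", "payload": {"gripper": [20, 20, 20, 20, 20], "dp": [[-0.9, 0, 0], [-0.9, 0, 0], [-0.9, 0, 0], [-0.9, 0, 0], [-0.9, 0, 0]], "twist": [0, 0, 0, 0, 0]}}

```text
time: 9.48
tool_pos: [588.9, 29.0, 103.8]
tcp_rot: [-3.142, 0.0, 2.959]
contact_force: [0.1, 0.2, -1.8]
grip_width: 33.2
finger_force: 30.0
```

Emit:
{"api": "arm_command", "payload": {"gripper": [20, 20, 20, 20, 20], "dp": [[-0.9, 0, 0], [-0.58, 0.02, 0], [0, 0, 0.9], [0, 0, 0.9], [0, 0, 0.4]], "twist": [0, 0, 0, 0, 0]}}

```text
time: 10.1
tool_pos: [624.0, 22.9, 47.3]
tcp_rot: [-3.141, -0.002, 2.959]
contact_force: [-0.1, -1.0, -0.6]
grip_width: 33.2
finger_force: 30.0
```

```bash
python3 - <<'E'
from h import *
a=capture('top')[170:250,235:345,::-1]; b=capture('side')[175:265,215:325,::-1]
o=get_obs();print(o['tool_pos'],o['tcp_rot'],o['grip_width'])
cv2.imwrite('pics/p1.png',np.vstack([cv2.resize(a,(440,280)),cv2.resize(b,(440,320))]))
E
```

```text
[624.17006601  22.93011442  47.54816083] [-3.14134079e+00 -1.84820870e-03  2.95901070e+00] 33.348171162744734
```

View pics/p1.png

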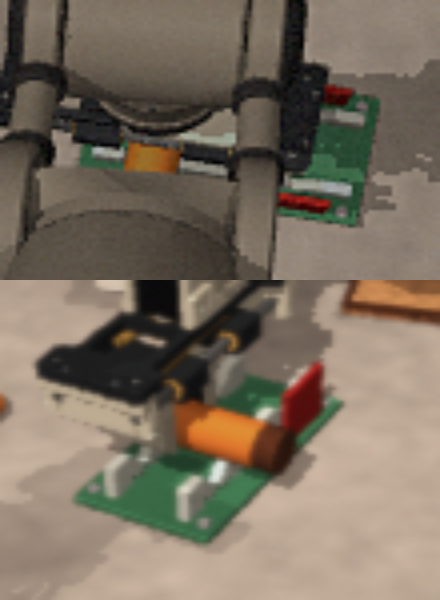

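The roller hangs level above the free pair of notches. Its end is at (275,450) in the crop, with the red cheek behind at (305,395). I'll lower it now.

Emit:
{"api": "arm_command", "payload": {"gripper": [20, 20, 20, 20, 20], "dp": [[0, 0, 0.3], [0, 0, 0.25], [0, 0, 0.15], [0, 0, 0.1], [0, 0, 0]], "twist": [0, 0, 0, 0, 0]}}

```text
time: 10.82
tool_pos: [624.9, 23.2, 28.5]
tcp_rot: [3.141, 0.0, 2.959]
contact_force: [0.5, 1.5, 1.2]
grip_width: 33.1
finger_force: 30.0
```

Emit:
{"api": "arm_command", "payload": {"gripper": [20, 20, 20, 20, 20], "dp": [[0, 0, 0.04], [0, 0, 0.04], [0, 0, 0], [0, 0, 0], [0, 0, 0]], "twist": [0, 0, 0, 0, 0]}}

```text
time: 11.45
tool_pos: [625.3, 23.6, 27.8]
tcp_rot: [3.141, 0.002, 2.959]
contact_force: [-2.5, 3.3, 9.6]
grip_width: 32.9
finger_force: 30.0
```

Emit:
{"api": "arm_command", "payload": {"gripper": [20, 20, 20, 50, 50], "dp": [[0, 0.04, 0], [0, 0.02, 0.02], [0, 0, 0], [0, 0, 0], [0, 0, 0]], "twist": [0, 0, 0, 0, 0]}}

```text
time: 12.08
tool_pos: [624.9, 24.2, 25.4]
tcp_rot: [-3.141, -0.0, 2.959]
contact_force: [-0.8, -0.9, 0.5]
grip_width: 47.8
finger_force: 0.0
```

Emit:
{"api": "arm_command", "payload": {"gripper": [50, 50, 50, 50, 50], "dp": [[0, 0, -0.3], [0, 0, -0.6], [0, 0, -0.9], [0, 0, -0.9], [0, 0, -0.9]], "twist": [0, 0, 0, 0, 0]}}

```text
time: 12.7
tool_pos: [625.3, 24.3, 117.7]
tcp_rot: [-3.142, 0.001, 2.959]
contact_force: [-0.7, -0.7, -0.7]
grip_width: 49.7
finger_force: 0.0
```

Emit:
{"api": "arm_command", "payload": {"gripper": [50, 60, 70, 80, 90], "dp": [[0.4, 0.8, 0], [0.45, 0.9, 0], [0.45, 0.9, 0], [0.45, 0.9, 0], [0.45, 0.9, 0]], "twist": [0, 0, 0, 0, 0]}}

```text
time: 13.32
tool_pos: [589.5, 144.5, 115.1]
tcp_rot: [-3.141, -0.001, 2.96]
contact_force: [-0.1, 0.2, 0.3]
grip_width: 85.4
finger_force: 0.0
```

Emit:
{"api": "arm_command", "payload": {"gripper": [91.5, 91.5, 91.5, 91.5, 91.5], "dp": [[0.45, 0.9, 0], [0.45, 0.9, 0], [0.45, 0.9, 0], [0.45, 0.9, 0], [0.45, 0.9, 0]], "twist": [0, 0, 0, 0, 0]}}

```text
time: 13.95
tool_pos: [554.4, 265.2, 115.0]
tcp_rot: [-3.141, -0.001, 2.96]
contact_force: [-0.2, -0.9, -0.1]
grip_width: 91.7
finger_force: 0.0
```

Emit:
{"api": "arm_command", "payload": {"gripper": [91.5, 91.5, 91.5, 91.5, 91.5], "dp": [[0.45, 0.9, 0], [0.46, 0.9, 0], [0, 0, 0], [0, 0, 0], [0, 0, 0]], "twist": [0, 0, 1, 1, 1]}}

```text
time: 14.58
tool_pos: [540.3, 312.8, 115.0]
tcp_rot: [-3.141, -0.001, 2.695]
contact_force: [-0.3, -0.3, 0.5]
grip_width: 91.5
finger_force: 0.0
```

Emit:
{"api": "arm_command", "payload": {"gripper": [91.5, 91.5, 91.5, 91.5, 91.5], "dp": [[0, 0, 0], [0, 0, 0], [0, 0, 0], [0, 0, 0], [0, 0, 0]], "twist": [1, 1, 1, 1, 1]}}

```text
time: 15.2
tool_pos: [540.4, 312.7, 115.0]
tcp_rot: [-3.14, -0.001, 2.259]
contact_force: [0.4, 0.1, -0.6]
grip_width: 91.2
finger_force: 0.0
```

Emit:
{"api": "arm_command", "payload": {"gripper": [91.5, 91.5, 91.5, 91.5, 91.5], "dp": [[0, 0, 0], [0, 0, 0], [0, 0, 0.4], [0, 0, 0.4], [0, 0, 0.2]], "twist": [1, 1, 1, 1, 1]}}

```text
time: 15.82
tool_pos: [540.1, 312.5, 89.4]
tcp_rot: [-3.139, 0.0, 1.822]
contact_force: [-1.4, 0.0, 0.9]
grip_width: 91.3
finger_force: 0.0
```

Emit:
{"api": "arm_command", "payload": {"gripper": [91.5, 91.5, 91.5, 91.5, 91.5], "dp": [[0, 0, 0], [0, 0, 0], [0, 0, 0], [0, 0, 0], [0, 0, 0]], "twist": [1, 0.3, 0, 0, 0]}}

```text
time: 16.45
tool_pos: [541.8, 311.8, 90.7]
tcp_rot: [-3.142, 0.0, 1.712]
contact_force: [-0.2, -0.5, -0.1]
grip_width: 91.3
finger_force: 0.0
```

```bash
python3 - <<'E'
from h import *
A=capture('top');B=capture('side')
a=A[175:245,245:345,::-1]; b=B[260:360,180:300,::-1];c=B[180:260,220:320,::-1]
o=get_obs();print(o['tool_pos'],o['tcp_rot'],o['grip_width'])
cv2.imwrite('pics/p2.png',np.hstack([np.vstack([cv2.resize(a,(400,280)),cv2.resize(c,(400,320))]),cv2.resize(b,(400,600))]))
E
```

```text
[541.88936194 311.73357446  90.71176908] [3.14149880e+00 4.13105752e-05 1.71127536e+00] 91.19563900915267
```

View pics/p2.png

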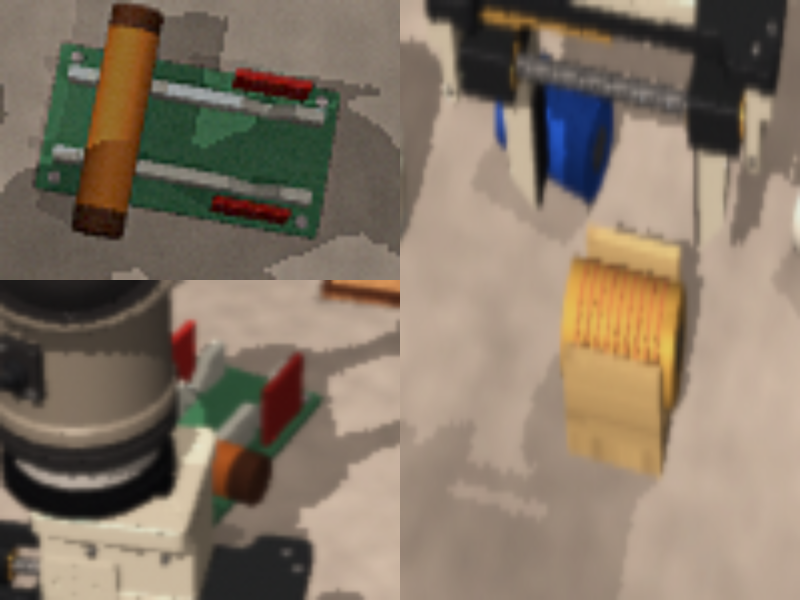

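The wooden roller sits across the left notches, aligned and centred at crop (118,120). In the side view the open fingers at (525,190) and (715,190) straddle the two ends of the brass roll at (625,310), so I can descend.

Emit:
{"api": "arm_command", "payload": {"gripper": [91.5, 91.5, 91.5, 91.5, 91.5], "dp": [[0, 0, 0.7], [0, 0, 0.7], [0, 0, 0.7], [0, 0, 0.5], [0, 0, 0.27]], "twist": [0, 0, 0, 0, 0]}}

```text
time: 17.18
tool_pos: [541.5, 311.5, 17.6]
tcp_rot: [-3.14, 0.0, 1.711]
contact_force: [-0.1, -0.4, -0.3]
grip_width: 91.5
finger_force: 0.0
```

Emit:
{"api": "arm_command", "payload": {"gripper": [55, 55, 55, 55, 55], "dp": [[0, 0, 0], [0, 0, 0], [0, 0, 0], [0, 0, 0], [0, 0, 0]], "twist": [0, 0, 0, 0, 0]}}

```text
time: 17.8
tool_pos: [542.2, 311.9, 19.6]
tcp_rot: [3.141, -0.0, 1.711]
contact_force: [-1.0, -0.7, 4.4]
grip_width: 67.8
finger_force: 30.0
```

Emit:
{"api": "arm_command", "payload": {"gripper": [55, 55, 55, 55, 55], "dp": [[0, 0, -0.1], [0, 0, -0.3], [0, 0, -0.6], [0, 0, -0.8], [0, 0, -0.9]], "twist": [0, 0, 0, 0, 0]}}

```text
time: 18.42
tool_pos: [541.8, 311.7, 87.7]
tcp_rot: [3.142, 0.0, 1.711]
contact_force: [0.3, 0.3, -4.4]
grip_width: 67.5
finger_force: 30.0
```

Emit:
{"api": "arm_command", "payload": {"gripper": [55, 55, 55, 55, 55], "dp": [[0, 0, -0.8], [0, 0, -0.5], [-0.3, -0.05, 0], [-0.6, -0.1, 0], [-0.9, -0.15, 0]], "twist": [0, 0, 0, 0, 0]}}

```text
time: 19.05
tool_pos: [540.1, 264.6, 117.9]
tcp_rot: [-3.14, 0.001, 1.712]
contact_force: [-0.4, -0.4, -3.2]
grip_width: 68.0
finger_force: 30.0
```

Emit:
{"api": "arm_command", "payload": {"gripper": [55, 55, 55, 55, 55], "dp": [[-0.96, -0.16, 0], [-0.96, -0.16, 0], [-0.96, -0.16, 0], [-0.96, -0.16, 0], [-0.96, -0.16, 0]], "twist": [0, 0, 0, 0, 0]}}

```text
time: 19.68
tool_pos: [537.0, 142.1, 118.5]
tcp_rot: [-3.14, 0.0, 1.71]
contact_force: [-0.8, -0.1, -4.2]
grip_width: 68.1
finger_force: 30.0
```

Emit:
{"api": "arm_command", "payload": {"gripper": [55, 55, 55, 55, 55], "dp": [[-0.96, -0.16, 0], [-0.96, -0.16, 0], [-0.96, -0.16, 0], [-0.96, -0.16, 0], [-0.96, -0.16, 0]], "twist": [0, 0, 0, 0, 0]}}

```text
time: 20.3
tool_pos: [533.7, 20.7, 118.5]
tcp_rot: [-3.141, 0.0, 1.71]
contact_force: [-0.1, -0.2, -4.7]
grip_width: 68.1
finger_force: 30.0
```

Emit:
{"api": "arm_command", "payload": {"gripper": [55, 55, 55, 55, 55], "dp": [[-0.96, -0.16, 0], [-0.96, -0.16, 0], [-0.96, -0.16, 0], [-0.96, -0.16, 0], [-0.96, -0.16, 0]], "twist": [0, 0, 0, 0, 0]}}

```text
time: 20.92
tool_pos: [530.4, -100.7, 118.5]
tcp_rot: [-3.14, -0.0, 1.71]
contact_force: [-0.0, -0.0, -2.7]
grip_width: 67.9
finger_force: 30.0
```

Emit:
{"api": "arm_command", "payload": {"gripper": [55, 55, 55, 55, 55], "dp": [[-0.96, -0.16, 0], [-0.96, -0.16, 0], [-0.96, -0.16, 0], [-0.96, -0.16, 0], [-0.96, -0.16, 0]], "twist": [0, 0, 0, 0, 0]}}

```text
time: 21.55
tool_pos: [527.1, -222.1, 118.5]
tcp_rot: [-3.14, -0.0, 1.71]
contact_force: [0.5, -0.5, -3.3]
grip_width: 67.6
finger_force: 30.0
```

Emit:
{"api": "arm_command", "payload": {"gripper": [55, 55, 55, 55, 55], "dp": [[-0.96, -0.16, 0], [-0.96, -0.16, 0], [-0.96, -0.16, 0], [-0.8, -0.16, 0], [-0.4, -0.16, 0]], "twist": [0, 0, 0, 0, 0]}}

```text
time: 22.18
tool_pos: [522.9, -325.5, 118.8]
tcp_rot: [-3.142, 0.0, 1.71]
contact_force: [0.4, 0.1, -4.6]
grip_width: 67.8
finger_force: 30.0
```

Emit:
{"api": "arm_command", "payload": {"gripper": [55, 55, 55, 55, 55], "dp": [[0, 0, 0], [0, 0, 0], [0, 0, 0], [0, 0, 0], [0, 0, 0]], "twist": [1, 1, 1, 0.7, 0]}}

```text
time: 22.8
tool_pos: [523.1, -323.8, 118.9]
tcp_rot: [-3.141, -0.0, 1.389]
contact_force: [0.1, 0.0, -3.9]
grip_width: 67.9
finger_force: 30.0
```

```bash
python3 - <<'E'
from h import *
A=capture('top');B=capture('side')
a=A[190:290,355:455,::-1]; b=B[90:210,270:390,::-1]
o=get_obs();print(o['tool_pos'],o['tcp_rot'],o['grip_width'],o['finger_force'])
cv2.imwrite('pics/p3.png',np.hstack([cv2.resize(a,(400,400)),cv2.resize(b,(400,400))]))
E
```

```text
[ 523.06396707 -323.97229795  118.93199135] [-3.14138440e+00 -8.14716856e-05  1.38982675e+00] 68.00016314181802 29.99082863330841
```

View pics/p3.png

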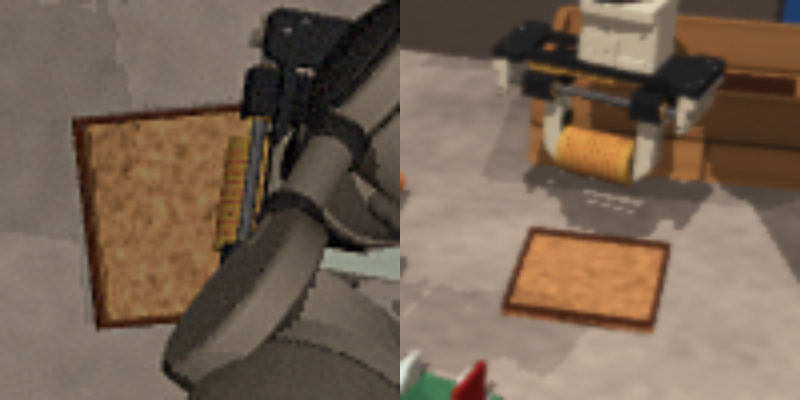

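The brass roll hangs level in the fingers above the tray centre (parallax shifts it right in the top view). I'll lower it.

Emit:
{"api": "arm_command", "payload": {"gripper": [55, 55, 55, 55, 55], "dp": [[0, 0, 0.5], [0, 0, 0.9], [0, 0, 0.9], [0, 0, 0.8], [0, 0, 0.5]], "twist": [0, 0, 0, 0, 0]}}

```text
time: 23.52
tool_pos: [522.4, -323.6, 27.1]
tcp_rot: [-3.14, -0.001, 1.389]
contact_force: [-1.0, 0.6, -4.3]
grip_width: 67.9
finger_force: 30.0
```

Emit:
{"api": "arm_command", "payload": {"gripper": [55, 55, 55, 55, 55], "dp": [[0, 0, 0.3], [0, 0, 0.2], [0, 0, 0.06], [0, 0, 0], [0, 0, 0]], "twist": [0, 0, 0, 0, 0]}}

```text
time: 24.15
tool_pos: [523.4, -324.3, 15.5]
tcp_rot: [3.141, 0.001, 1.388]
contact_force: [0.5, 0.2, -3.9]
grip_width: 67.8
finger_force: 30.0
```

Emit:
{"api": "arm_command", "payload": {"gripper": [55, 55, 55, 55, 55], "dp": [[0, 0, 0.04], [0, 0, 0.03], [0, 0, 0.02], [0, 0, 0], [0, 0, 0]], "twist": [0, 0, 0, 0, 0]}}

```text
time: 24.78
tool_pos: [523.2, -324.2, 13.6]
tcp_rot: [3.141, 0.0, 1.388]
contact_force: [-2.8, 2.6, 6.2]
grip_width: 67.8
finger_force: 30.0
```

Emit:
{"api": "arm_command", "payload": {"gripper": [80, 80, 80, 80, 80], "dp": [[0, 0, 0], [0, 0, 0], [0, 0, 0], [0, 0, 0], [0, 0, 0]], "twist": [0, 0, 0, 0, 0]}}

```text
time: 25.4
tool_pos: [523.1, -324.1, 12.7]
tcp_rot: [3.142, 0.0, 1.388]
contact_force: [0.3, 0.0, 0.0]
grip_width: 79.7
finger_force: 0.0
```

Emit:
{"api": "arm_command", "payload": {"gripper": [80, 80, 80, 80, 80], "dp": [[0, 0, -0.3], [0, 0, -0.7], [0, 0, -0.8], [0, 0, -0.6], [0, 0, -0.2]], "twist": [0, 0, 0, 0, 0]}}

```text
time: 26.02
tool_pos: [523.7, -324.6, 79.5]
tcp_rot: [3.139, 0.001, 1.388]
contact_force: [-0.9, -0.1, -0.4]
grip_width: 80.3
finger_force: 0.0
```

Emit:
{"api": "arm_command", "payload": {"gripper": [80, 80, 80, 80, 80], "dp": [[0, 0, 0], [0, 0, 0], [0, 0, 0], [0, 0, 0], [0, 0, 0]], "twist": [-1, -1, -1, -1, -1]}}

```text
time: 26.65
tool_pos: [522.8, -323.9, 77.4]
tcp_rot: [-3.141, -0.001, 1.827]
contact_force: [-0.5, 0.4, -0.4]
grip_width: 80.0
finger_force: 0.0
```

Emit:
{"api": "arm_command", "payload": {"gripper": [80, 80, 80, 80, 80], "dp": [[0, 0, 0], [0, 0, 0], [0, 0, 0], [0, 0, 0], [0, 0, 0]], "twist": [-1, -1, -1, -1, -1]}}

```text
time: 27.28
tool_pos: [522.8, -323.9, 77.4]
tcp_rot: [-3.141, -0.001, 2.264]
contact_force: [0.2, 1.0, 0.3]
grip_width: 79.8
finger_force: 0.0
```

Emit:
{"api": "arm_command", "payload": {"gripper": [80, 80, 80, 80, 80], "dp": [[0, 0, 0], [0, 0, 0], [0, 0, 0], [0, 0, 0], [0, 0, 0]], "twist": [-1, -1, -1, -1, -1]}}

```text
time: 27.9
tool_pos: [522.8, -323.9, 77.4]
tcp_rot: [3.141, -0.001, 2.7]
contact_force: [-1.0, -0.5, -0.1]
grip_width: 80.0
finger_force: 0.0
```

Emit:
{"api": "arm_command", "payload": {"gripper": [80, 80, 80, 80, 80], "dp": [[0, 0, 0], [0, 0, 0], [0, 0, 0], [0, 0, 0], [0, 0, 0]], "twist": [-1, -1, -1, 0, 0]}}

```text
time: 28.52
tool_pos: [523.0, -324.0, 77.6]
tcp_rot: [3.141, -0.0, 2.957]
contact_force: [0.8, 0.3, -0.2]
grip_width: 80.6
finger_force: 0.0
```

```bash
python3 - <<'E'
from h import *
A=capture('top');B=capture('side')
a=A[200:290,360:450,::-1]; b=B[110:210,270:370,::-1]
o=get_obs();print(o['tool_pos'],o['tcp_rot'],o['grip_width'],o['finger_force'])
print(w2p('top',[(523.2,-324.2,27)]),w2p('side',[(523.2,-324.2,27)]))
cv2.imwrite('pics/p4.png',np.hstack([cv2.resize(a,(400,400)),cv2.resize(b,(400,400))]))
E
```

```text
[ 523.03337586 -324.11212453   77.63984459] [ 3.14156449e+00 -1.64846194e-04  2.95788568e+00] 80.2031588763251 0.0
[[407.43359562 243.29963469]] [[327.58880741 166.16564143]]
```

View pics/p4.png

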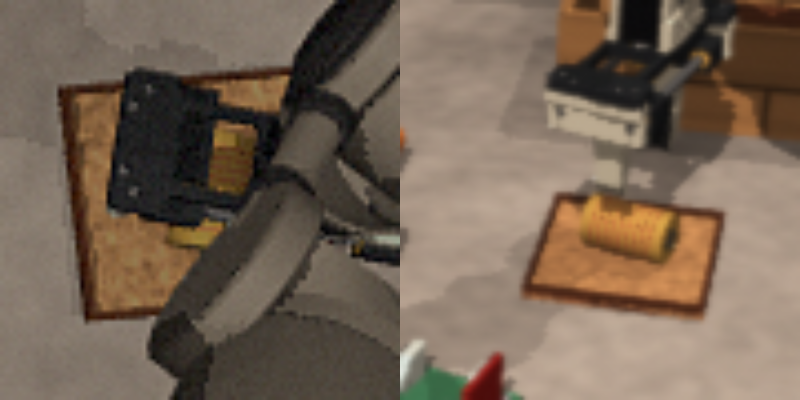

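The roll lies on the cork at side (327.5,167), where I predicted, and the turned gripper is straddling it. I'll regrasp across its diameter.

Emit:
{"api": "arm_command", "payload": {"gripper": [70, 70, 70, 70, 70], "dp": [[0, 0, 0.7], [0, 0, 0.8], [0, 0, 0.7], [0, 0, 0.35], [0, 0, 0.15]], "twist": [0, 0, 0, 0, 0]}}

```text
time: 29.25
tool_pos: [523.0, -324.0, 9.5]
tcp_rot: [3.141, -0.001, 2.959]
contact_force: [0.0, -0.6, 0.2]
grip_width: 70.1
finger_force: 0.0
```

Emit:
{"api": "arm_command", "payload": {"gripper": [30, 30, 30, 30, 30], "dp": [[0, 0, 0], [0, 0, 0], [0, 0, 0], [0, 0, 0], [0, 0, 0]], "twist": [0, 0, 0, 0, 0]}}

```text
time: 29.88
tool_pos: [523.4, -324.2, 10.7]
tcp_rot: [-3.141, 0.001, 2.959]
contact_force: [0.1, 1.2, 3.0]
grip_width: 41.1
finger_force: 30.0
```

Emit:
{"api": "arm_command", "payload": {"gripper": [30, 30, 30, 30, 30], "dp": [[0, 0, -0.1], [0, 0, -0.3], [0, 0, -0.6], [0, 0, -0.8], [0, 0, -0.9]], "twist": [0, 0, 0, 0, 0]}}

```text
time: 30.5
tool_pos: [523.0, -324.1, 79.0]
tcp_rot: [-3.141, 0.0, 2.959]
contact_force: [0.5, 0.3, -4.3]
grip_width: 41.5
finger_force: 30.0
```

Emit:
{"api": "arm_command", "payload": {"gripper": [30, 30, 30, 30, 30], "dp": [[0, 0.2, -0.8], [0, 0.4, -0.6], [-0.1, 0.7, -0.2], [-0.12, 0.9, 0], [-0.14, 0.9, 0]], "twist": [0, 0, 0, 0, 0]}}

```text
time: 31.12
tool_pos: [546.2, -247.3, 116.9]
tcp_rot: [3.141, -0.001, 2.96]
contact_force: [0.6, -1.0, -5.0]
grip_width: 41.4
finger_force: 30.0
```

Emit:
{"api": "arm_command", "payload": {"gripper": [30, 30, 30, 30, 30], "dp": [[-0.15, 0.9, 0], [-0.15, 0.9, 0], [-0.15, 0.9, 0], [-0.15, 0.9, 0], [-0.15, 0.9, 0]], "twist": [0, 0, 0, 0, 0]}}

```text
time: 31.75
tool_pos: [584.9, -140.0, 116.8]
tcp_rot: [3.141, -0.002, 2.96]
contact_force: [0.1, -0.3, -4.3]
grip_width: 41.1
finger_force: 30.0
```

Emit:
{"api": "arm_command", "payload": {"gripper": [30, 30, 30, 30, 30], "dp": [[-0.15, 0.9, 0], [-0.15, 0.9, 0], [-0.05, 0.8, 0], [0, 0.41, 0], [0, 0, 0]], "twist": [0, 0, 0, 0, 0]}}

```text
time: 32.38
tool_pos: [607.0, -69.1, 117.5]
tcp_rot: [-3.141, -0.0, 2.96]
contact_force: [0.6, 0.9, -4.6]
grip_width: 41.3
finger_force: 30.0
```

Emit:
{"api": "arm_command", "payload": {"gripper": [30, 30, 30, 30, 30], "dp": [[0, 0, 0.5], [0, 0, 0.7], [0, 0, 0.5], [0, 0, 0], [0, 0, 0]], "twist": [0, 0, 0, 0, 0]}}

```text
time: 33.0
tool_pos: [607.4, -70.1, 75.3]
tcp_rot: [-3.142, 0.0, 2.959]
contact_force: [0.1, 0.4, -3.2]
grip_width: 40.9
finger_force: 30.0
```

```bash
python3 - <<'E'
from h import *
B=capture('side');o=get_obs();p=o['tool_pos'];print(p,o['tcp_rot'],o['grip_width'])
y=np.deg2rad(79.5);ex=np.array([np.cos(y),np.sin(y)]);ey=np.array([-ex[1],ex[0]])
d=np.array([607.3,-69.8])-p[:2];print('stand x,y to go',d@ex,d@ey)
b=cv2.resize(B[160:255,215:335,::-1],(758,600),interpolation=cv2.INTER_CUBIC)
# overlays: predicted cheek inner-top corners and target notch bottoms on rails
c=np.array([615.8,-23.9])+ex*.8
for sx,sy,z,col in[(-72.5,39,54,0),(-22.5,39,54,0),(-72.5,-39,54,0),(-22.5,-39,54,0),(-47.5,27,16,1),(-47.5,-27,16,1)]:
    q=w2p('side',[(*(c+sx*ex+sy*ey),z)])[0];u=((q-[215,160])*6.316).astype(int);cv2.circle(b,tuple(int(v) for v in u),4,[(255,0,255),(255,255,0)][col],-1)
cv2.imwrite('pics/p5.png',b)
E
```

```text
[607.57020465 -70.11753349  75.66487798] [-3.14146139e+00  1.05781274e-03  2.95882795e+00] 41.18819595569284
stand x,y to go 0.2629754770922134 0.3235459297097139
```

View pics/p5.png

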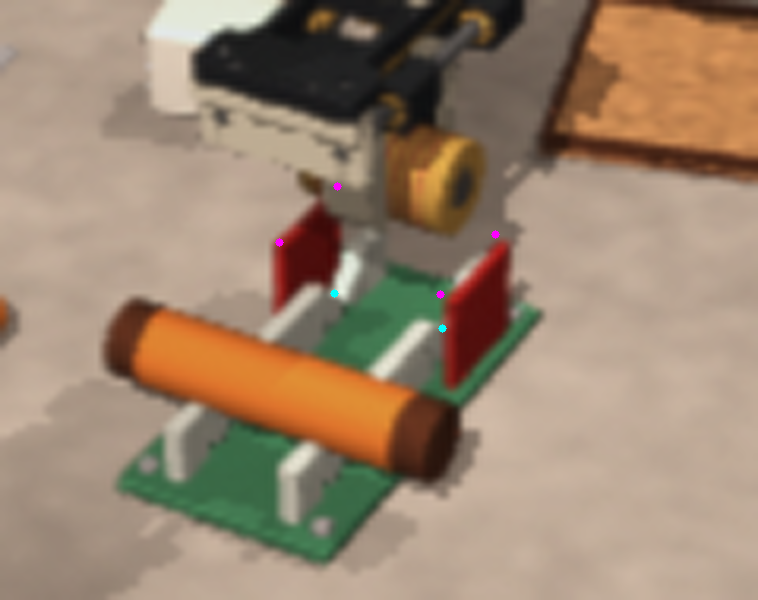

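The wooden roller lies fully in its notches. The predicted cheek corners (magenta) fall on the real ones within about a pixel, with the brass roll above the gap at (435,180), so I'll lower it slowly.

Emit:
{"api": "arm_command", "payload": {"gripper": [30, 30, 30, 30, 30], "dp": [[0, 0.01, 0.3], [0, 0, 0.3], [0, 0, 0.3], [0, 0, 0.3], [0, 0, 0.2]], "twist": [0, 0, 0, 0, 0]}}

```text
time: 33.67
tool_pos: [607.0, -69.6, 39.5]
tcp_rot: [-3.142, -0.001, 2.959]
contact_force: [0.2, 0.0, -4.2]
grip_width: 41.5
finger_force: 30.0
```

Emit:
{"api": "arm_command", "payload": {"gripper": [30, 30, 30, 30, 30], "dp": [[0, 0, 0.15], [0, 0, 0.12], [0, 0, 0.08], [0, 0, 0], [0, 0, 0]], "twist": [0, 0, 0, 0, 0]}}

```text
time: 34.3
tool_pos: [607.3, -69.7, 31.6]
tcp_rot: [-3.141, 0.0, 2.959]
contact_force: [0.5, -0.2, -3.0]
grip_width: 41.0
finger_force: 30.0
```

Emit:
{"api": "arm_command", "payload": {"gripper": [30, 30, 30, 30, 30], "dp": [[0, 0, 0.04], [0, 0, 0.04], [0, 0, 0.02], [0, 0, 0], [0, 0, 0]], "twist": [0, 0, 0, 0, 0]}}

```text
time: 34.92
tool_pos: [607.9, -69.2, 30.4]
tcp_rot: [3.141, 0.002, 2.959]
contact_force: [-1.6, 2.8, 6.4]
grip_width: 41.3
finger_force: 30.0
```

Emit:
{"api": "arm_command", "payload": {"gripper": [30, 30, 30, 30, 30], "dp": [[0, 0.04, 0], [0, 0.02, 0.02], [0, 0, 0.02], [0, 0, 0], [0, 0, 0]], "twist": [0, 0, 0, 0, 0]}}

```text
time: 35.55
tool_pos: [608.2, -68.2, 29.3]
tcp_rot: [-3.142, 0.002, 2.959]
contact_force: [-1.8, 2.0, 9.2]
grip_width: 41.5
finger_force: 30.0
```

Emit:
{"api": "arm_command", "payload": {"gripper": [56, 56, 56, 56, 56], "dp": [[0, 0, 0], [0, 0, 0], [0, 0, 0], [0, 0, 0], [0, 0, 0]], "twist": [0, 0, 0, 0, 0]}}

```text
time: 36.17
tool_pos: [607.4, -68.2, 27.8]
tcp_rot: [-3.141, -0.0, 2.959]
contact_force: [0.6, -0.4, -0.1]
grip_width: 56.1
finger_force: 0.0
```

Emit:
{"api": "arm_command", "payload": {"gripper": [56, 56, 56, 56, 56], "dp": [[0, 0, -0.3], [0, 0, -0.6], [0, 0, -0.9], [0, 0, -0.9], [0, 0, -0.9]], "twist": [0, 0, 0, 0, 0]}}

```text
time: 36.8
tool_pos: [607.8, -68.2, 120.1]
tcp_rot: [-3.141, 0.002, 2.959]
contact_force: [1.0, -0.3, 0.3]
grip_width: 55.9
finger_force: 0.0
```

Emit:
{"api": "arm_command", "payload": {"gripper": [56, 56, 56, 56, 56], "dp": [[0.6, -0.4, -0.6], [0.8, -0.8, 0], [0.9, -0.9, 0], [0.9, -0.9, 0], [0.9, -0.9, 0]], "twist": [0, 0, 0, 0, 0]}}

```text
time: 37.42
tool_pos: [488.5, -146.1, 134.3]
tcp_rot: [-3.141, 0.002, 2.959]
contact_force: [0.2, -0.3, 0.4]
grip_width: 56.1
finger_force: 0.0
```

Emit:
{"api": "arm_command", "payload": {"gripper": [56, 56, 56, 56, 56], "dp": [[0, -0.9, 0], [0, -0.9, 0], [0, -0.9, 0], [0, -0.9, 0], [0, -0.5, 0]], "twist": [0, 0, 0, 0, 0]}}

```text
time: 38.05
tool_pos: [470.4, -247.4, 134.1]
tcp_rot: [-3.141, 0.002, 2.958]
contact_force: [-0.3, 0.7, 0.3]
grip_width: 55.9
finger_force: 0.0
```

```bash
python3 - <<'E'
from h import *
A=capture('top');B=capture('side')
cv2.imwrite('pics/p6.png',np.hstack([cv2.resize(A[165:255,240:345,::-1],(400,343)),cv2.resize(B[170:260,220:325,::-1],(400,343))]))
print(get_obs()['tool_pos'],get_obs()['time'])
E
```

```text
[ 470.38044878 -247.2482677   133.64026506] 38.15
```

View pics/p6.png

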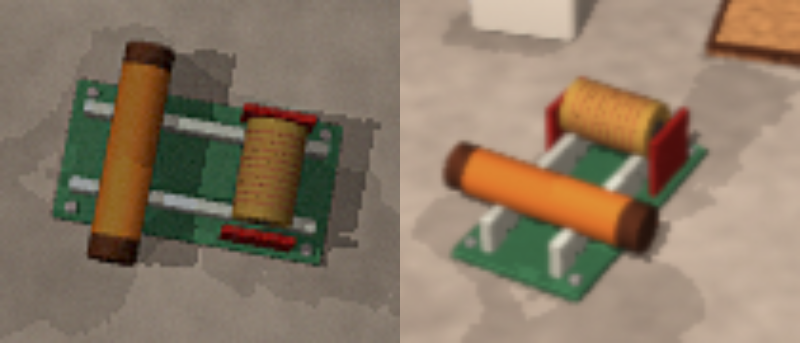

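Both rolls lie across the stand, parallel: brass at crop (270,171) between the cheeks, wood at (130,152). I'll check the brass lengthwise position and height numerically.

```bash
python3 - <<'E'
from h import *
y=np.deg2rad(79.5);ex=np.array([np.cos(y),np.sin(y)]);ey=np.array([-ex[1],ex[0]])
c=np.array([615.8,-23.9])+ex*1.5
vis=[]
for n,(x0,y0) in(('top',(240,165)),('side',(220,170))):
    for off in (0,6):
        P=[];t=np.linspace(0,2*np.pi,60)
        for s in(-34,34):
            P+=[(*(c+(-47.5+21*np.cos(a))*ex+(s+off)*ey),45.7+21*np.sin(a)) for a in t]
        h=cv2.convexHull(w2p(n,P).astype(np.float32))[:,0]
        q=(h-[x0,y0]+.5)*400/105; vis.append(q)
im=cv2.imread('pics/p6.png');
for q,d in((vis[0],0),(vis[2],400)): cv2.polylines(im,[(q+[d,0]).astype(np.int32)],True,(255,0,255),1)
cv2.imwrite('pics/p7.png',cv2.resize(np.hstack([im[90:260,200:340],im[60:230,500:700]]),None,fx=2.3,fy=2.3))
E
```

```text
(no output)
```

View pics/p7.png

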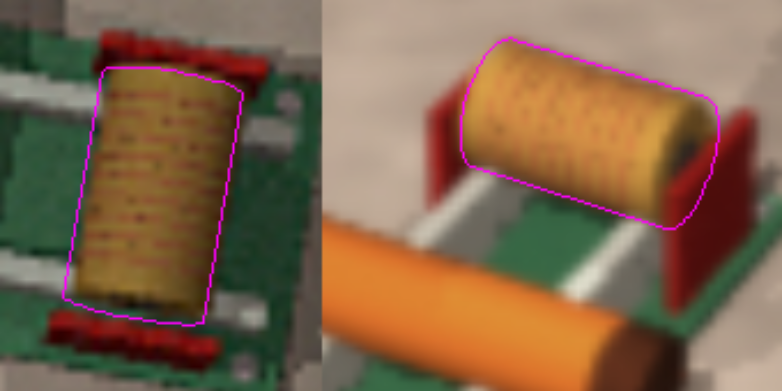

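The brass roll's outline matches the fully seated pose in both views to about a pixel. Handing in.

```bash
python3 -c "
from plant import *
print(close_job())"
```

```text
the job is handed in; nothing more can be done
None
```

I handed the job in with both rolls seated in the green stand and let go: brass between the red cheeks, having been laid on the cork tray and re-gripped on the way, and orange roller across the other notches. My last pictures show both in place, but no verdict came back.

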